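Shut and lock the parts chest on the repair bench

TASK

Both drawers of the small grey parts chest have been left open: push each one fully shut with the fingertips. Then, with both drawers home, push the black upright tab on top of the chest to the right (as seen from the robot) as far as it goes, so that the slide's two metal tongues stand in front of the drawers and lock them. Do not lift the chest or shove it along the bench, leave the bottle, the jar and the multimeter as they are, and finish clear of everything.

Things in the scene. Friction and masses are not known exactly. Their poses are not given: they have to be found in the camera images.
- chest: grey steel parts chest, 160 mm deep (x), 300 wide (y), 80 high, about 5 kg, standing loose on rubber feet: a push over about 20 N may shove it along. Origin: centre of its underside, on the bench. x points away from the robot to its back, y left, z up; its front is the plane x = -80 mm and holds two drawers side by side. On its flat top: the lock slide along the front, the bottle at the rear
- left_drawer (a joint): how far the left (+y) drawer is out, m: 0 fully shut (its face then flush with the chest's front), up to 0.09 out, towards chest -x. About 1.5 N of friction plus a little drag, no spring: it stays where it is left
- right_drawer (a joint): the same for the right (-y) drawer
- left_drawer_face (a point): centre of the outer face of the left drawer's front; moves with the drawer. The front is 102 mm wide, from 15 to 68 mm above the bench (this point: 41.5 mm up, chest y = +63 mm). A black pull 50 mm wide sticks 14 mm out of it, 20 to 29 mm above the bench; above the pull the face is bare. Behind the front is an open tray, lower than the front
- right_drawer_face (a point): the same point of the right drawer, at chest y = -77 mm
- lock_slide (a joint): how far the lock slide has gone to the right (chest -y), m: 0 unlocked, 0.036 fully across (locked). About 2 N of friction, no spring: it stays where it is left
- lock_tab (a point): centre of the black upright tab of the lock slide; moves with it. The tab is 36 mm along chest x, 12 along y, from 83.5 to 109.5 mm above the bench; unlocked it is at chest x = -48, y = -7 mm. It stands on a 3 mm aluminium plate that lies on the chest's top along the front edge (chest x -82 to -23 mm; y -23 to +149 mm when unlocked)
- lock_tongue (a point): centre of the front face of the slide's left tongue. Two tongues, 26 mm wide, hang from the slide down to 54 mm above the bench, 2.5 to 6.5 mm in front of the chest's front. Unlocked they hang at chest y = +133 and -7 mm, left of the left drawer and between the drawers, clear of both; locked, each stands before a drawer
- flux_bottle: amber bottle, 34 mm in diameter and 60 mm high, standing loose on the rear part of the chest's top. Origin: centre of its underside. Not to be disturbed
- paste_jar: green jar with a white cap, 56 mm in diameter and 62 mm high, standing loose on the bench beside the chest. Origin: centre of its underside. Not to be disturbed
- multimeter: orange multimeter lying on its back on the bench beside the chest, 85 by 175 mm (its x and y), 36 mm high and 45 mm at its dial. Origin: centre of its underside. Not to be disturbed

How it is judged:
By the outcome, as a careful person would: the job done as asked, in the order asked, and still so for the second after the job is handed in, with the robot touching nothing.
It also fails if it takes over 48 s, if anything falls off the work surface, if the arm or the gripper's body presses on something with over 40 N, if the wrist force passes 120 N, or if a joint passes its speed limit or range.

ROBOT

A 6-joint arm with a two-finger parallel gripper is mounted at the origin on the work surface. World frame = base frame: x ahead of the robot, y to its left, z up, the work surface at z = 0. Lengths are in m, angles in degrees, forces in N, time in s.
With the tool pointing down it reaches from about 0.375 to 0.75 m from the base axis. Payload 9 kg.
Tool frame: the origin (TCP) lies at the very end of the fingers, on their centre line; the grasp point (between the pads) lies 19 mm behind it; z points along the fingers, y is the direction in which the jaws open and shut (so a half turn about z gives the same grasp; the last joint's range is limited). The gripper opens to 85 mm and grips with 20 to 120 N. Pads are 22 mm wide; open, the fingers measure 114 mm over their backs; the gripper's body (76 mm by 85 mm) begins 54 mm behind the grasp point. The pads swing forward as they close: fully open they stand 13 mm farther back than shut.
Start: joints at [-81.286, 5.964, 5.575, 89.605, 0, 77.527], TCP at [0.217, -0.559, 0.231] pointing down, gripper open.
Joint ranges: [-171.21, 171.21], [-48.23, 106.86], [-62.78, 66.21], [-105.2, 120.99], [-86.42, 89.51], [-180, 180]. Speed limits (degrees/s): [127.2, 127.2, 147.25, 180, 180, 180].

INTERFACE

Orientations are given as [roll, pitch, yaw] about the fixed x, y, z axes, in that order (R = Rz(yaw) Ry(pitch) Rx(roll)).
In Python, from bench import readout, viewer, bot gives the robot as it stands.
- The arm moves only by the shell command python3 -m pendant 'ROWS' [FORCE]. ROWS is JSON, a list of rows, each an object of numbers: "tx", "ty", "tz": the shift along the world's x, y, z in mm; "ax", "ay", "az": the turn, a rotation vector about the world's x, y, z in rad; "claw": the finger opening in mm, from 0 to 85.4. A call has 1 to 5 rows; each row shifts and turns the commanded pose from where the row before left it; what a row does not reach is not made up. A row lasts 1/10 s, in which the tool goes at most 50 mm and 8.59 degrees, less where a joint would pass 70% of its speed; a pose out of reach is approached as far as the arm can. A call with a gripper value outside its range is refused whole. The fingers move at their own pace and stop on an object; FORCE is the grip in N (left out, the last holds). Time passes only in rows, so rows that do not move let the fingers close. It gives the time, the measured TCP pose, the force and the opening at its end, in the units of the state.
- readout.get_obs(): the state, without advancing time (a new reading comes with each control period).
- viewer.grab_frame(name): name is "side" or "top"; returns the picture (384x512x3 uint8, red, green, blue); there is no depth.
- viewer.camera_info(name): a dict with "fx", "fy", "cx", "cy" (pixels), "xyz" and "rotation" of the camera in the world. Camera axes: x right, y down, z forward; pixel columns grow to the right and rows downward; lengths in m; the calibration is good to about 2 mm. A picture is of the moment at which its call begins. camera_info takes no time and is no camera call.
- bot.hand_in(): hands the job in, once; it reports no verdict.
The state is a dict: "time_s": time; "joint_positions": joint angles; "qvel": joint speeds; "joint_efforts": joint torques, N m; "ee_pos": TCP position; "tool_rot": TCP orientation; "force": force on the tool from outside, world axes, zero at the start; "torque": the same for the moment, N m; "gripper_width": opening from 0.0 (shut) to 1.0 (fully open).
Only numpy, scipy, OpenCV 4.12 (cv2) and the standard library are available. Lean on these libraries where they do the work, as an engineer would, in place of code of your own. Each camera call takes 0.05 s, during which the arm holds its last target.

## Working session

There is one attempt and no reset: what is moved stays moved. The work goes in short steps, Python scripts to look and compute and a shell command to move; the robot and the scene stay as the last step left them, time stands still between calls to the robot, and variables do not carry over. Pictures are saved under pics/ and viewed, and the job is handed in when it is done.

```bash
mkdir -p pics; ls
python3 - <<'E'
from bench import readout, viewer, bot
import cv2
o=readout.get_obs(); print(o)
for n in("side","top"):
    print(viewer.camera_info(n))
    cv2.imwrite(f"pics/{n}0.png",viewer.grab_frame(n)[:,:,::-1])
E
```

```text
pics
{'time_s': 0.0, 'joint_positions': array([-8.12843118e+01,  5.99895636e+00,  5.52503057e+00,  8.96041862e+01,
       -4.92530583e-04,  7.75262623e+01]), 'qvel': array([-0.05528534, -0.0336052 , -0.0498936 ,  0.00352095, -0.08246971,
       -0.03324754]), 'joint_efforts': array([ 2.49589873e-03, -5.56938636e+01,  5.03642285e+01,  1.70752464e-02,
       -1.62051192e-04, -3.23497022e-05]), 'ee_pos': array([ 0.21682022, -0.55908568,  0.23049939]), 'tool_rot': array([-1.79923625e+02, -1.63906592e-02,  2.11894153e+01]), 'force': array([-0.01540618,  1.13072317, -0.382221  ]), 'torque': array([-0.02416846, -0.02623783,  0.01483922]), 'gripper_width': 1.0018044025743844}
{'fx': 478.02139366402724, 'fy': 478.02139366402724, 'cx': 256.81134059891275, 'cy': 190.0767844936946, 'xyz': array([0.4433841 , 0.85763119, 0.709597  ]), 'rotation': array([-127.69410366,    1.27626785, -166.33245772])}
{'fx': 362.49944146320564, 'fy': 362.49944146320564, 'cx': 250.3950599733703, 'cy': 198.42433131040198, 'xyz': array([0.48486733, 0.04354672, 1.07891094]), 'rotation': array([-1.69845987e+02, -8.91391375e-02, -9.10651408e+01])}
```

View pics/side0.png

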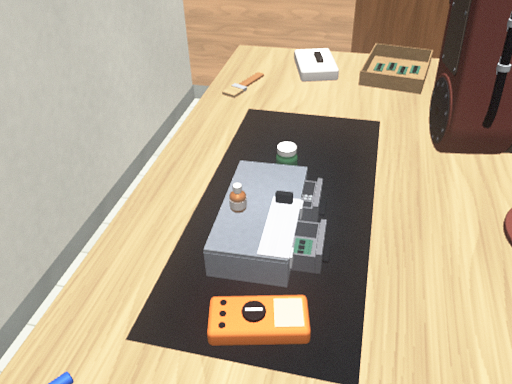

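View pics/top0.png

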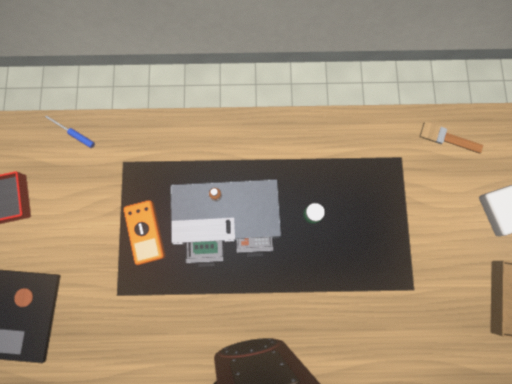

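The side view shows the chest with its front at about (305,215) and both drawers out. In the top view the chest spans about (171..280, 181..243), with the tab at (228,227), jar at (315,212) and multimeter at (143,232). I'll zoom in for corners.

Run:
```python
import cv2
a=cv2.imread("pics/top0.png")[165:285,155:295]; cv2.imwrite("pics/topz.png",cv2.resize(a,None,fx=5,fy=5,interpolation=cv2.INTER_CUBIC))
a=cv2.imread("pics/side0.png")[150:285,200:345]; cv2.imwrite("pics/sidez.png",cv2.resize(a,None,fx=4,fy=4,interpolation=cv2.INTER_CUBIC))
```

```text
(no output)
```

View pics/topz.png

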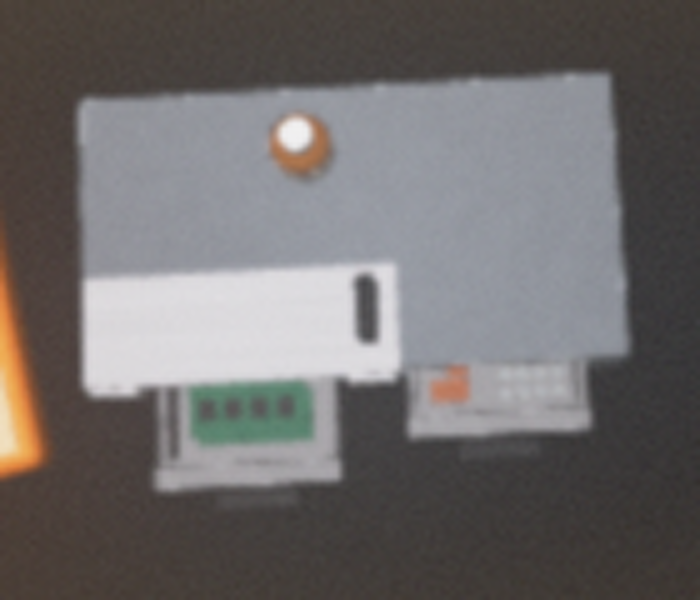

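View pics/sidez.png

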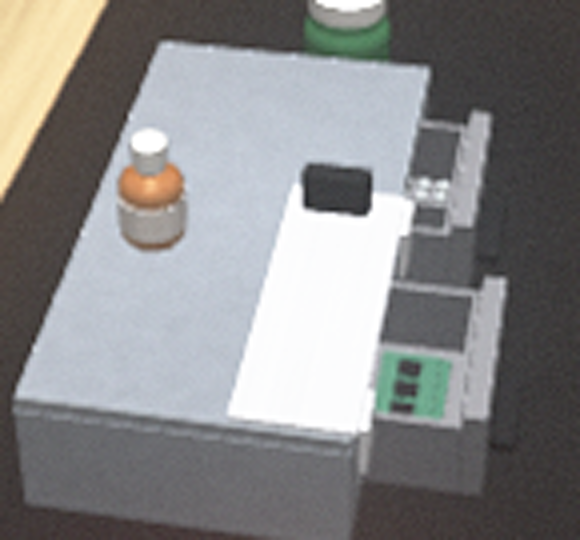

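```bash
cat > h.py <<'E'
import numpy as np
from scipy.spatial.transform import Rotation as R
from scipy.optimize import least_squares
from bench import viewer
C={n:viewer.camera_info(n) for n in("side","top")}
def proj(n,P):
    c=C[n];M=R.from_euler('xyz',c['rotation'],degrees=True).as_matrix()
    q=(np.asarray(P)-c['xyz'])@M
    return np.array([c['fx']*q[...,0]/q[...,2]+c['cx'],c['fy']*q[...,1]/q[...,2]+c['cy']]).T
def ray(n,uv,z):
    c=C[n];M=R.from_euler('xyz',c['rotation'],degrees=True).as_matrix()
    d=M@np.array([(uv[0]-c['cx'])/c['fx'],(uv[1]-c['cy'])/c['fy'],1]);p=c['xyz']
    return p+d*(z-p[2])/d[2]
def tz(u,v,f=5,o=(155,165)): return ((u+.5)/f-.5+o[0],(v+.5)/f-.5+o[1])
def sz(u,v): return tz(u,v,4,(200,150))
E
python3 - <<'E'
from h import *
F=[("top",tz(80,100),(.08,.15,.08)),("top",tz(610,73),(.08,-.15,.08)),("top",tz(629,356),(-.08,-.15,.08)),
("top",tz(400,370),(-.082,-.023,.0835)),("top",tz(397,263),(-.023,-.023,.0835)),
("side",sz(163,42),(.08,-.15,.08)),("side",sz(430,67),(-.08,-.15,.08)),("side",sz(15,402),(.08,.15,.08)),("side",sz(358,440),(-.08,.15,.08))]
def W(p,P): 
    c,s=np.cos(p[2]),np.sin(p[2]);return np.array([p[0]+c*P[0]-s*P[1],p[1]+s*P[0]+c*P[1],P[2]])
f=lambda p:np.concatenate([proj(n,W(p,P))-np.array(u) for n,u,P in F])
for s in (None,"top","side"):
    G=[q for q in F if s is None or q[0]==s]
    r=least_squares(lambda p:np.concatenate([proj(n,W(p,P))-np.array(u) for n,u,P in G]),[.5,.1,0])
    print(s,r.x[:2],np.degrees(r.x[2])); 
    if s is None: p=r.x
print(f(p).reshape(-1,2).round(1))
def loc(n,u,z):
    w=ray(n,u,z);c,s=np.cos(p[2]),np.sin(p[2]);d=w[:2]-p[:2];return w.round(4),(np.array([c*d[0]+s*d[1],-s*d[0]+c*d[1]])*1e3).round(1)
for l,u in dict(Ll=(157,490),Lr=(340,482),Rl=(409,437),Rr=(590,430)).items(): print(l,*loc("top",tz(*u),.068))
print("tab",*loc("top",tz(365,302),.1095),"slidefrontleft",*loc("top",tz(87,391),.0835))
print("side Rface",*loc("side",sz(482,112),.068),"L",*loc("side",sz(505,280),.068),*loc("side",sz(490,417),.068))
print("jar",ray("top",(315,212),.062),"bottle",*loc("top",tz(295,132),.14))
for z in(.036,):
  for u in((124,208),(150,202),(162,259),(134,264)):print("mm",ray("top",u,z))
E
```

```text
None [0.63118981 0.110723  ] 2.4157125513830673
top [0.63291105 0.110017  ] 1.9834579625824529
side [0.63006236 0.1120137 ] 2.4667365734108153
[[-0.5  0.9]
 [-0.2  0. ]
 [ 0.2  0.1]
 [-0.1  0.7]
 [-0.6  0.7]
 [-1.1 -0.4]
 [ 0.1 -0.3]
 [ 0.  -1.3]
 [-0.7  0. ]]
Ll [0.4901 0.2187 0.068 ] [-136.4  113.8]
Lr [0.4926 0.1182 0.068 ] [-138.1   13.3]
Rl [0.5164 0.08   0.068 ] [-116.   -25.8]
Rr [ 0.5184 -0.02    0.068 ] [-118.2 -125.8]
tab [0.5872 0.1013 0.1095] [-44.4  -7.6] slidefrontleft [0.544  0.2549 0.0835] [-81.  147.7]
side Rface [ 0.5243 -0.0205  0.068 ] [-112.3 -126.6] L [0.4937 0.1199 0.068 ] [-137.   15.] [0.4884 0.2177 0.068 ] [-138.2  112.9]
jar [ 0.62453809 -0.14360743  0.062     ] bottle [0.6747 0.1357 0.14  ] [44.5 23.2]
mm [0.65004058 0.406401   0.036     ]
mm [0.66635948 0.33138795 0.036     ]
mm [0.50163748 0.29241376 0.036     ]
mm [0.48914381 0.37126105 0.036     ]
```

Chest is at about (0.631, 0.111) with yaw about 2.2°. The left drawer is out about 57 mm and the right about 37 mm. To stay inside J6's range I'll turn the tool to yaw 182° while swinging in.

```bash
python3 -m pendant '[{"tx":25,"ty":35,"tz":0,"az":0.145,"claw":0},{"tx":25,"ty":35,"az":0.145,"claw":0},{"tx":25,"ty":35,"az":0.145,"claw":0},{"tx":25,"ty":35,"az":0.145,"claw":0},{"tx":25,"ty":35,"az":0.145,"claw":0}]' 20
python3 -m pendant '[{"tx":25,"ty":35,"az":0.145,"claw":0},{"tx":25,"ty":35,"az":0.145,"claw":0},{"tx":25,"ty":35,"az":0.145,"claw":0},{"tx":25,"ty":35,"az":0.145,"claw":0},{"tx":0,"ty":40,"az":0.145,"claw":0}]'
```

```text
invalid input at $[0]: expected keys tx, ty, tz, ax, ay, az, claw
invalid input at $[0]: expected keys tx, ty, tz, ax, ay, az, claw
```

All keys are required.

```bash
python3 -m pendant '[{"tx":25,"ty":35,"tz":0,"ax":0,"ay":0,"az":0.145,"claw":0},{"tx":25,"ty":35,"tz":0,"ax":0,"ay":0,"az":0.145,"claw":0},{"tx":25,"ty":35,"tz":0,"ax":0,"ay":0,"az":0.145,"claw":0},{"tx":25,"ty":35,"tz":0,"ax":0,"ay":0,"az":0.145,"claw":0},{"tx":25,"ty":35,"tz":0,"ax":0,"ay":0,"az":0.145,"claw":0}]' 20
python3 -m pendant '[{"tx":25,"ty":35,"tz":0,"ax":0,"ay":0,"az":0.145,"claw":0},{"tx":25,"ty":35,"tz":0,"ax":0,"ay":0,"az":0.145,"claw":0},{"tx":25,"ty":35,"tz":0,"ax":0,"ay":0,"az":0.145,"claw":0},{"tx":25,"ty":35,"tz":0,"ax":0,"ay":0,"az":0.145,"claw":0},{"tx":0,"ty":40,"tz":0,"ax":0,"ay":0,"az":0.145,"claw":0}]'
```

```text
time_s: 0.6
ee_pos: [0.3425, -0.3828, 0.231]
tool_rot: [-180.0, -0.0, 63.0]
force: [0.4, -0.3, 0.6]
gripper_width: 0.141
time_s: 1.1
ee_pos: [0.4433, -0.2029, 0.2305]
tool_rot: [180.0, -0.0, 104.7]
force: [0.4, 0.2, 0.4]
gripper_width: -0.002
```

```bash
python3 -m pendant '[{"tx":0,"ty":40,"tz":0,"ax":0,"ay":0,"az":0.135,"claw":0},{"tx":0,"ty":40,"tz":0,"ax":0,"ay":0,"az":0.135,"claw":0},{"tx":0,"ty":40,"tz":0,"ax":0,"ay":0,"az":0.135,"claw":0},{"tx":0,"ty":40,"tz":0,"ax":0,"ay":0,"az":0.135,"claw":0},{"tx":0,"ty":40,"tz":0,"ax":0,"ay":0,"az":0.135,"claw":0}]'
python3 -m pendant '[{"tx":0,"ty":40,"tz":0,"ax":0,"ay":0,"az":0.135,"claw":0},{"tx":0,"ty":40,"tz":-10,"ax":0,"ay":0,"az":0.135,"claw":0},{"tx":0,"ty":40,"tz":-20,"ax":0,"ay":0,"az":0.135,"claw":0},{"tx":0,"ty":40,"tz":-20,"ax":0,"ay":0,"az":0.135,"claw":0},{"tx":0,"ty":11,"tz":-20,"ax":0,"ay":0,"az":0.135,"claw":0}]'
python3 -m pendant '[{"tx":0,"ty":0,"tz":-30,"ax":0,"ay":0,"az":0,"claw":0},{"tx":0,"ty":0,"tz":-30,"ax":0,"ay":0,"az":0,"claw":0},{"tx":0,"ty":0,"tz":-20,"ax":0,"ay":0,"az":0,"claw":0},{"tx":0,"ty":0,"tz":0,"ax":0,"ay":0,"az":0,"claw":0}]'
python3 - <<'E'
from bench import viewer
import cv2
for n in("side","top"):
    cv2.imwrite(f"pics/{n}1.png",viewer.grab_frame(n)[:,:,::-1])
a=cv2.imread("pics/side1.png")[100:285,200:400]; cv2.imwrite("pics/side1z.png",cv2.resize(a,None,fx=3,fy=3,interpolation=cv2.INTER_CUBIC))
E
```

```text
time_s: 1.6
ee_pos: [0.4414, -0.0029, 0.2311]
tool_rot: [180.0, -0.0, 143.2]
force: [0.8, -0.4, -0.8]
gripper_width: 0.001
time_s: 2.1
ee_pos: [0.4411, 0.1696, 0.1603]
tool_rot: [180.0, -0.0, -177.9]
force: [0.1, -0.3, -0.5]
gripper_width: 0.002
time_s: 2.5
ee_pos: [0.4395, 0.1664, 0.0782]
tool_rot: [-180.0, -0.3, -178.4]
force: [0.0, -0.7, 0.9]
gripper_width: -0.002
```

View pics/side1z.png

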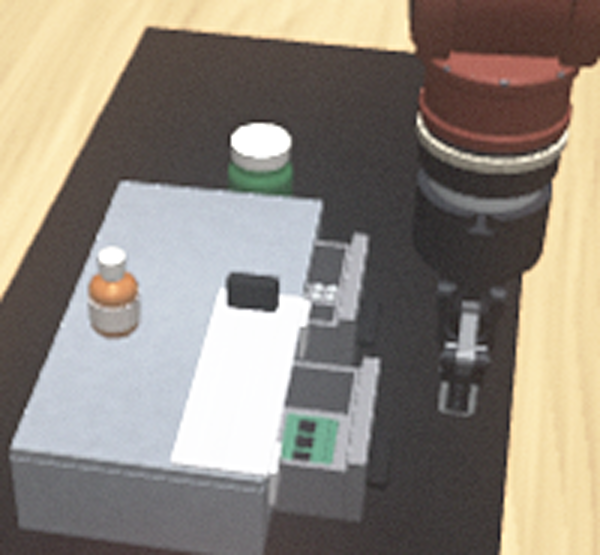

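View pics/top1.png

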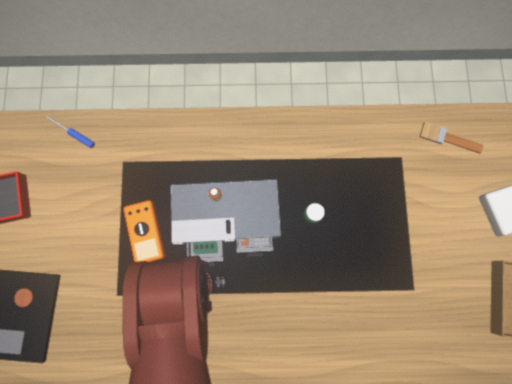

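Run:
```python
from h import *
from bench import readout
o=readout.get_obs(); print(o['time_s'],o['ee_pos'],o['tool_rot'],o['joint_positions'].round(1),o['force'].round(1))
for n in C: print(n,proj(n,o['ee_pos']),proj(n,o['ee_pos']+[0,0,.1]),proj(n,[.4915,.1685,.0415]))
```

```text
2.6 [0.44165737 0.16651556 0.0816233 ] [ 1.79994648e+02 -3.21045453e-02 -1.78384848e+02] [  4.7 -15.4 -30.3  75.1   0.    3.1] [ 0.1 -0.7  1. ]
side [350.52370104 233.81617563] [356.00054277 192.54844509] [322.99471524 245.7265969 ]
top [204.33292395 280.55655814] [199.21574495 282.49239227] [205.4542207  261.79492353]
```

```bash
python3 -m pendant '[{"tx":0,"ty":0,"tz":-17,"ax":0,"ay":0,"az":0,"claw":0},{"tx":0,"ty":1,"tz":-17,"ax":0,"ay":0,"az":0,"claw":0},{"tx":10,"ty":1,"tz":0,"ax":0,"ay":0,"az":0.005,"claw":0},{"tx":10,"ty":0,"tz":0,"ax":0,"ay":0,"az":0,"claw":0},{"tx":8,"ty":0,"tz":0,"ax":0,"ay":0,"az":0,"claw":0}]'
python3 -m pendant '[{"tx":6,"ty":0,"tz":0,"ax":0,"ay":0,"az":0,"claw":0},{"tx":6,"ty":0,"tz":0,"ax":0,"ay":0,"az":0,"claw":0},{"tx":6,"ty":0,"tz":0,"ax":0,"ay":0,"az":0,"claw":0},{"tx":6,"ty":0,"tz":0,"ax":0,"ay":0,"az":0,"claw":0}]'
python3 -m pendant '[{"tx":6,"ty":1,"tz":0,"ax":0,"ay":0,"az":0,"claw":0},{"tx":6,"ty":0,"tz":0,"ax":0,"ay":0,"az":0,"claw":0},{"tx":5,"ty":0,"tz":0,"ax":0,"ay":0,"az":0,"claw":0},{"tx":5,"ty":0,"tz":0,"ax":0,"ay":0,"az":0,"claw":0}]'
python3 - <<'E'
from bench import viewer
import cv2
cv2.imwrite(f"pics/side2.png",viewer.grab_frame("side")[:,:,::-1])
a=cv2.imread("pics/side2.png")[100:285,200:400]; cv2.imwrite("pics/side2z.png",cv2.resize(a,None,fx=3,fy=3,interpolation=cv2.INTER_CUBIC))
E
```

```text
time_s: 3.1
ee_pos: [0.4715, 0.1686, 0.0491]
tool_rot: [180.0, 0.1, -178.1]
force: [-0.2, 0.2, 0.3]
gripper_width: 0.001
time_s: 3.5
ee_pos: [0.494, 0.1687, 0.0474]
tool_rot: [180.0, -0.0, -178.1]
force: [-2.6, 0.3, 1.6]
gripper_width: -0.001
time_s: 3.9
ee_pos: [0.5162, 0.1697, 0.0472]
tool_rot: [180.0, -0.0, -178.1]
force: [-2.0, 0.7, -0.1]
gripper_width: -0.004
```

View pics/side2z.png

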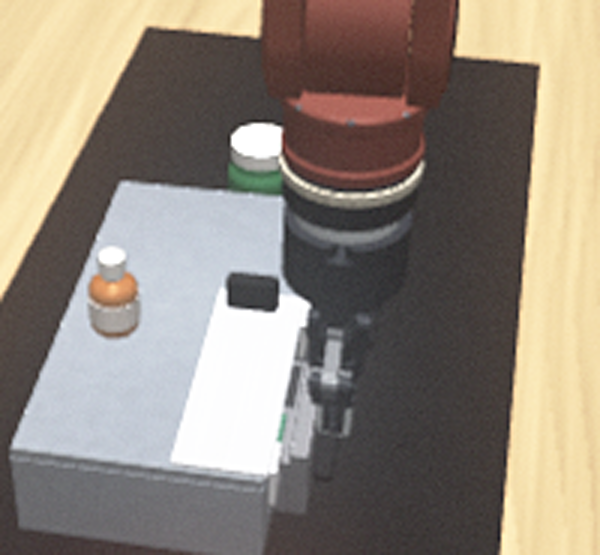

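The left drawer is sliding in at about 2.5 N, with about 20 mm left. The side view shows the fingers flat on its face, and the chest has not moved.

```bash
python3 -m pendant '[{"tx":5,"ty":0,"tz":0,"ax":0,"ay":0,"az":0,"claw":0},{"tx":4,"ty":0,"tz":0,"ax":0,"ay":0,"az":0,"claw":0},{"tx":3,"ty":0,"tz":0,"ax":0,"ay":0,"az":0,"claw":0},{"tx":2,"ty":0,"tz":0,"ax":0,"ay":0,"az":0,"claw":0}]'
python3 -m pendant '[{"tx":1.5,"ty":0,"tz":0,"ax":0,"ay":0,"az":0,"claw":0},{"tx":1,"ty":0,"tz":0,"ax":0,"ay":0,"az":0,"claw":0}]'
python3 -m pendant '[{"tx":1,"ty":0,"tz":0,"ax":0,"ay":0,"az":0,"claw":0}]'
python3 -m pendant '[{"tx":1,"ty":0,"tz":0,"ax":0,"ay":0,"az":0,"claw":0}]'
```

```text
time_s: 4.35
ee_pos: [0.5301, 0.1696, 0.0473]
tool_rot: [180.0, 0.0, -178.1]
force: [-1.7, 2.0, 0.3]
gripper_width: 0.001
time_s: 4.55
ee_pos: [0.5325, 0.1695, 0.0473]
tool_rot: [180.0, 0.0, -178.1]
force: [-2.2, 0.7, 0.5]
gripper_width: 0.001
time_s: 4.65
ee_pos: [0.5334, 0.1696, 0.0473]
tool_rot: [180.0, -0.0, -178.1]
force: [-1.5, 1.1, 0.4]
gripper_width: 0.002
time_s: 4.75
ee_pos: [0.5344, 0.1695, 0.0473]
tool_rot: [180.0, -0.0, -178.1]
force: [-1.8, 0.6, -0.5]
gripper_width: -0.001
```

```bash
for i in 1 ; do python3 -m pendant '[{"tx":1,"ty":0,"tz":0,"ax":0,"ay":0,"az":0,"claw":0}]' | sed -n '2p;4p'; done
python3 -m pendant '[{"tx":1,"ty":0,"tz":0,"ax":0,"ay":0,"az":0,"claw":0}]' | sed -n '2p;4p'
python3 -m pendant '[{"tx":0.7,"ty":0,"tz":0,"ax":0,"ay":0,"az":0,"claw":0}]' | sed -n '2p;4p'
python3 -m pendant '[{"tx":0.7,"ty":0,"tz":0,"ax":0,"ay":0,"az":0,"claw":0}]' | sed -n '2p;4p'
```

```text
ee_pos: [0.5354, 0.1695, 0.0473]
force: [-1.2, 1.7, 0.2]
ee_pos: [0.5364, 0.1695, 0.0473]
force: [-1.8, 1.7, 0.1]
ee_pos: [0.5367, 0.1695, 0.0472]
force: [-6.8, 0.4, 2.8]
ee_pos: [0.5368, 0.1695, 0.0472]
force: [-10.1, 0.8, 4.5]
```

The left drawer reached its stop at TCP x = 0.5367, where the force rose to 10 N. Next is the right drawer.

```bash
python3 -m pendant '[{"tx":-10,"ty":0,"tz":0,"ax":0,"ay":0,"az":0,"claw":0},{"tx":-25,"ty":0,"tz":0,"ax":0,"ay":0,"az":0,"claw":0},{"tx":-25,"ty":-10,"tz":0,"ax":0,"ay":0,"az":0,"claw":0},{"tx":0,"ty":-40,"tz":0,"ax":0,"ay":0,"az":0,"claw":0},{"tx":0,"ty":-40,"tz":0,"ax":0,"ay":0,"az":0,"claw":0}]'
python3 -m pendant '[{"tx":0,"ty":-40,"tz":0,"ax":0,"ay":0,"az":0,"claw":0},{"tx":0,"ty":-10,"tz":0,"ax":0,"ay":0,"az":0,"claw":0},{"tx":5,"ty":0,"tz":0,"ax":0,"ay":0,"az":0,"claw":0},{"tx":6,"ty":0,"tz":0,"ax":0,"ay":0,"az":0,"claw":0},{"tx":6,"ty":0,"tz":0,"ax":0,"ay":0,"az":0,"claw":0}]'
python3 -m pendant '[{"tx":6,"ty":0,"tz":0,"ax":0,"ay":0,"az":0,"claw":0},{"tx":6,"ty":0,"tz":0,"ax":0,"ay":0,"az":0,"claw":0},{"tx":6,"ty":0,"tz":0,"ax":0,"ay":0,"az":0,"claw":0}]'
python3 - <<'E'
from bench import viewer
import cv2
for n in("side","top"):
  a=viewer.grab_frame(n)[:,:,::-1]
  a=a[100:285,200:400] if n=="side" else a[165:300,120:340]
  cv2.imwrite(f"pics/{n}3z.png",cv2.resize(a,None,fx=3,fy=3,interpolation=cv2.INTER_CUBIC))
E
```

```text
time_s: 5.65
ee_pos: [0.4773, 0.0791, 0.0476]
tool_rot: [-180.0, 0.1, -178.0]
force: [1.4, -0.9, -0.1]
gripper_width: -0.001
time_s: 6.15
ee_pos: [0.4954, 0.0306, 0.0473]
tool_rot: [180.0, 0.0, -178.0]
force: [0.5, 0.2, 0.5]
gripper_width: -0.0
time_s: 6.45
ee_pos: [0.5128, 0.0303, 0.047]
tool_rot: [180.0, -0.1, -178.0]
force: [-2.3, 1.4, 0.2]
gripper_width: -0.004
```

View pics/side3z.png

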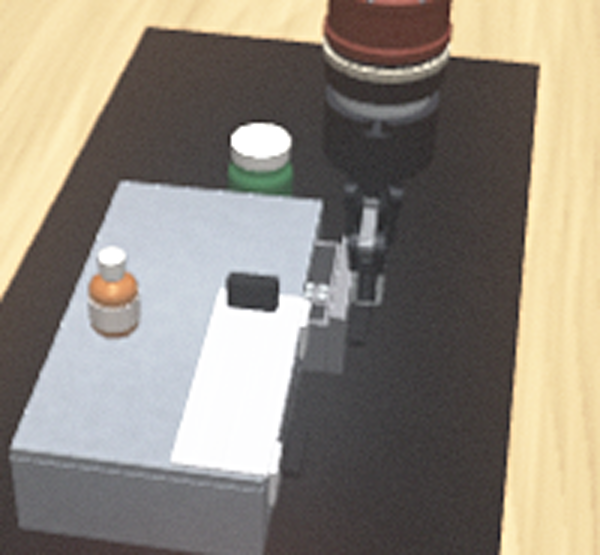

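View pics/top3z.png

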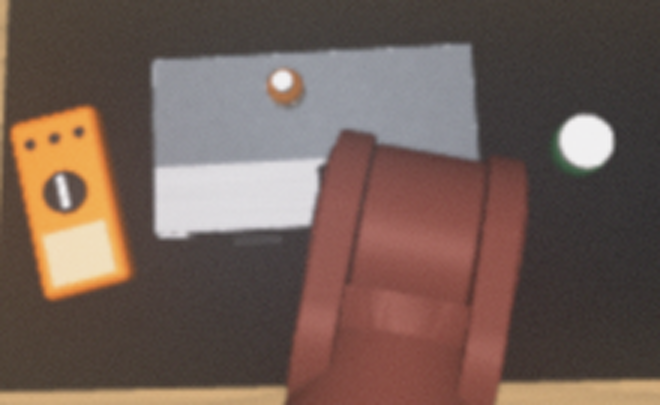

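The left drawer is home, with only its pull showing at (258,238) in the zoomed top view. The right drawer is moving with the fingers on its face.

```bash
python3 -m pendant '[{"tx":6,"ty":0,"tz":0,"ax":0,"ay":0,"az":0,"claw":0},{"tx":5,"ty":0,"tz":0,"ax":0,"ay":0,"az":0,"claw":0},{"tx":5,"ty":0,"tz":0,"ax":0,"ay":0,"az":0,"claw":0},{"tx":4,"ty":0,"tz":0,"ax":0,"ay":0,"az":0,"claw":0}]'| sed -n '2p;4p'
python3 -m pendant '[{"tx":2.5,"ty":0,"tz":0,"ax":0,"ay":0,"az":0,"claw":0},{"tx":1.5,"ty":0,"tz":0,"ax":0,"ay":0,"az":0,"claw":0}]'| sed -n '2p;4p'
python3 -m pendant '[{"tx":1,"ty":0,"tz":0,"ax":0,"ay":0,"az":0,"claw":0}]'| sed -n '2p;4p'
python3 -m pendant '[{"tx":1,"ty":0,"tz":0,"ax":0,"ay":0,"az":0,"claw":0}]' | sed -n '2p;4p'
```

```text
ee_pos: [0.5331, 0.0296, 0.0472]
force: [-2.1, 1.4, 0.3]
ee_pos: [0.537, 0.0295, 0.0473]
force: [-1.6, 0.3, -0.8]
ee_pos: [0.5378, 0.0295, 0.0473]
force: [-1.8, 0.7, -0.7]
ee_pos: [0.5388, 0.0295, 0.0473]
force: [-1.3, 2.1, -0.3]
```

```bash
python3 -m pendant '[{"tx":1,"ty":0,"tz":0,"ax":0,"ay":0,"az":0,"claw":0}]'| sed -n '2p;4p'
python3 -m pendant '[{"tx":1,"ty":0,"tz":0,"ax":0,"ay":0,"az":0,"claw":0}]' | sed -n '2p;4p'
python3 -m pendant '[{"tx":0.7,"ty":0,"tz":0,"ax":0,"ay":0,"az":0,"claw":0}]' | sed -n '2p;4p'
```

```text
ee_pos: [0.5398, 0.0295, 0.0473]
force: [-2.1, 1.4, -0.5]
ee_pos: [0.5408, 0.0295, 0.0473]
force: [-1.7, 1.1, -0.0]
ee_pos: [0.5416, 0.0295, 0.0473]
force: [-1.5, 1.6, -1.0]
```

```bash
python3 -m pendant '[{"tx":0.7,"ty":0,"tz":0,"ax":0,"ay":0,"az":0,"claw":0}]'| sed -n '2p;4p'
python3 -m pendant '[{"tx":0.7,"ty":0,"tz":0,"ax":0,"ay":0,"az":0,"claw":0}]' | sed -n '2p;4p'
```

```text
ee_pos: [0.5422, 0.0295, 0.0474]
force: [-2.1, 0.8, -0.9]
ee_pos: [0.5429, 0.0295, 0.0474]
force: [-2.1, 0.4, 0.0]
```

```bash
python3 -m pendant '[{"tx":0.7,"ty":0,"tz":0,"ax":0,"ay":0,"az":0,"claw":0}]'| sed -n '2p;4p'
python3 -m pendant '[{"tx":0.7,"ty":0,"tz":0,"ax":0,"ay":0,"az":0,"claw":0}]' | sed -n '2p;4p'
```

```text
ee_pos: [0.5437, 0.0295, 0.0474]
force: [-1.6, 1.4, 1.1]
ee_pos: [0.5442, 0.0295, 0.0474]
force: [-5.8, 0.4, 3.0]
```

```bash
python3 -m pendant '[{"tx":0.8,"ty":0,"tz":0,"ax":0,"ay":0,"az":0,"claw":0}]' | sed -n '2p;4p'
python3 -m pendant '[{"tx":-10,"ty":0,"tz":0,"ax":0,"ay":0,"az":0,"claw":0},{"tx":-30,"ty":0,"tz":0,"ax":0,"ay":0,"az":0,"claw":0},{"tx":-40,"ty":0,"tz":10,"ax":0,"ay":0,"az":0,"claw":0},{"tx":-20,"ty":0,"tz":40,"ax":0,"ay":0,"az":0,"claw":0},{"tx":0,"ty":20,"tz":40,"ax":0,"ay":0,"az":0,"claw":0}]'
python3 -m pendant '[{"tx":0,"ty":40,"tz":20,"ax":0,"ay":0,"az":0,"claw":0},{"tx":0,"ty":40,"tz":0,"ax":0,"ay":0,"az":0,"claw":0},{"tx":0,"ty":30,"tz":0,"ax":0,"ay":0,"az":0,"claw":0}]'
python3 - <<'E'
from bench import viewer
import cv2
for n in("side","top"):
  a=viewer.grab_frame(n)[:,:,::-1]
  cv2.imwrite(f"pics/{n}4.png",a)
  a=a[150:285,200:345] if n=="side" else a[165:285,155:295]
  f=4 if n=="side" else 5
  cv2.imwrite(f"pics/{n}4z.png",cv2.resize(a,None,fx=f,fy=f,interpolation=cv2.INTER_CUBIC))
E
```

```text
ee_pos: [0.5442, 0.0295, 0.0473]
force: [-10.9, 0.6, 6.9]
time_s: 8.65
ee_pos: [0.4425, 0.0487, 0.1374]
tool_rot: [-180.0, -0.1, -178.2]
force: [1.9, -0.5, 0.5]
gripper_width: 0.004
time_s: 8.95
ee_pos: [0.4461, 0.1613, 0.159]
tool_rot: [180.0, 0.2, -178.1]
force: [-0.4, -0.5, -0.2]
gripper_width: 0.003
```

View pics/side4z.png

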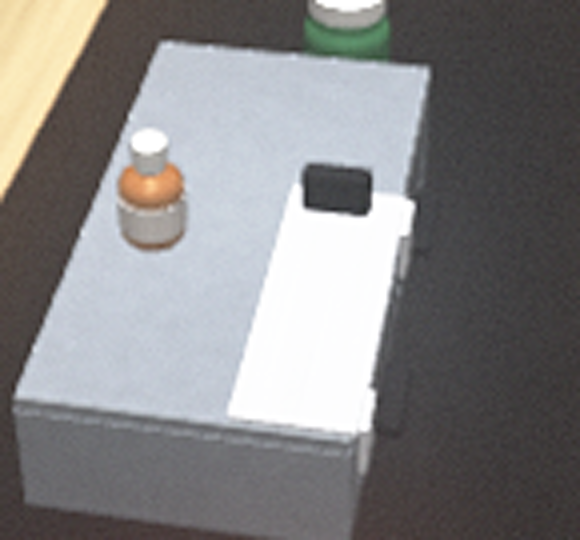

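View pics/top4z.png

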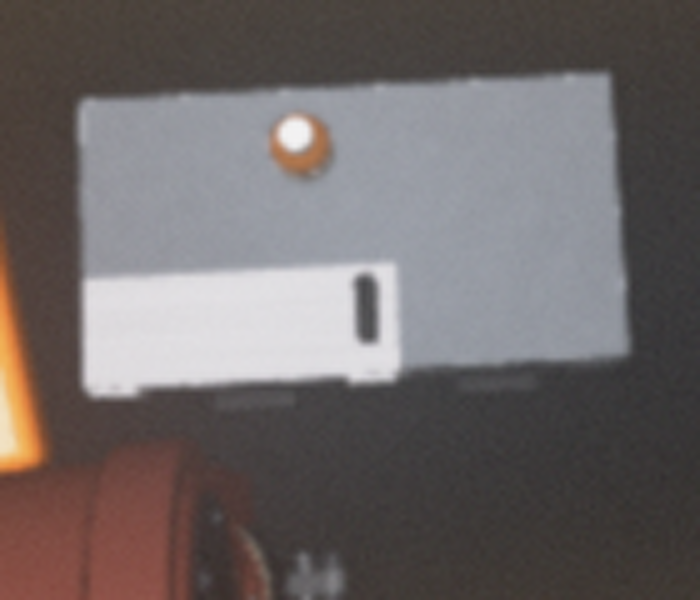

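Both drawers are flush: only the pulls show in the top view, at (255,402) and (497,383) zoomed. The chest edges are where they were, and the tab is at (366,308). Now I'll move to the left of the tab, about 8 mm above the plate.

```bash
python3 -m pendant '[{"tx":35,"ty":-4,"tz":0,"ax":0,"ay":0,"az":0.01,"claw":0},{"tx":35,"ty":-4,"tz":0,"ax":0,"ay":0,"az":0,"claw":0},{"tx":35,"ty":-4,"tz":0,"ax":0,"ay":0,"az":0,"claw":0},{"tx":33,"ty":-4,"tz":0,"ax":0,"ay":0,"az":0,"claw":0},{"tx":0,"ty":0,"tz":-20,"ax":0,"ay":0,"az":0,"claw":0}]'
python3 -m pendant '[{"tx":0,"ty":0,"tz":-20,"ax":0,"ay":0,"az":0,"claw":0},{"tx":0,"ty":0,"tz":-15,"ax":0,"ay":0,"az":0,"claw":0},{"tx":0,"ty":0,"tz":-6,"ax":0,"ay":0,"az":0,"claw":0},{"tx":0,"ty":0,"tz":0,"ax":0,"ay":0,"az":0,"claw":0}]'
python3 - <<'E'
from bench import viewer
import cv2
for n in("side","top"):
  a=viewer.grab_frame(n)[:,:,::-1]
  a=a[110:285,190:345] if n=="side" else a[165:285,155:295]
  f=3.4 if n=="side" else 5
  cv2.imwrite(f"pics/{n}5z.png",cv2.resize(a,None,fx=f,fy=f,interpolation=cv2.INTER_CUBIC))
E
```

```text
time_s: 9.55
ee_pos: [0.5882, 0.1416, 0.1389]
tool_rot: [-180.0, 0.3, -177.6]
force: [0.2, 0.5, -0.2]
gripper_width: 0.001
time_s: 9.95
ee_pos: [0.5826, 0.1432, 0.0957]
tool_rot: [-180.0, -0.1, -177.5]
force: [0.0, 0.7, -0.3]
gripper_width: 0.002
```

View pics/side5z.png

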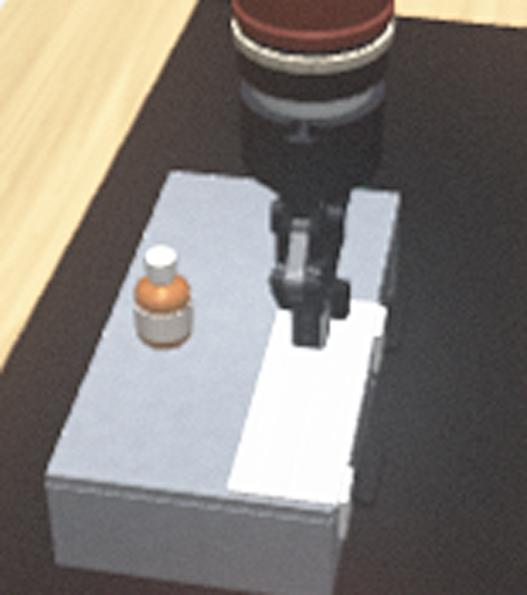

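The fingers stand above the plate just left of the tab, in line with it, and the bottle is well clear. Lowering slightly and pushing right.

```bash
python3 -m pendant '[{"tx":0,"ty":-5,"tz":-3,"ax":0,"ay":0,"az":0,"claw":0},{"tx":0.3,"ty":-6,"tz":0,"ax":0,"ay":0,"az":0,"claw":0},{"tx":0.3,"ty":-5,"tz":0,"ax":0,"ay":0,"az":0,"claw":0}]'
python3 -m pendant '[{"tx":0.2,"ty":-4,"tz":0,"ax":0,"ay":0,"az":0,"claw":0},{"tx":0.2,"ty":-4,"tz":0,"ax":0,"ay":0,"az":0,"claw":0},{"tx":0.2,"ty":-4,"tz":0,"ax":0,"ay":0,"az":0,"claw":0}]'
python3 -m pendant '[{"tx":0.2,"ty":-4,"tz":0,"ax":0,"ay":0,"az":0,"claw":0},{"tx":0.2,"ty":-4,"tz":0,"ax":0,"ay":0,"az":0,"claw":0}]'
```

```text
time_s: 10.35
ee_pos: [0.5839, 0.1269, 0.0937]
tool_rot: [-180.0, 0.0, -177.5]
force: [0.2, -0.8, 1.0]
gripper_width: -0.003
time_s: 10.65
ee_pos: [0.5843, 0.1155, 0.0935]
tool_rot: [180.0, 0.0, -177.5]
force: [-0.5, 2.4, 1.5]
gripper_width: -0.003
time_s: 10.85
ee_pos: [0.5847, 0.1074, 0.0934]
tool_rot: [180.0, 0.0, -177.5]
force: [-0.9, 3.4, 1.5]
gripper_width: -0.003
```

```bash
python3 -m pendant '[{"tx":0.2,"ty":-4,"tz":0,"ax":0,"ay":0,"az":0,"claw":0},{"tx":0.2,"ty":-4,"tz":0,"ax":0,"ay":0,"az":0,"claw":0},{"tx":0.1,"ty":-3,"tz":0,"ax":0,"ay":0,"az":0,"claw":0},{"tx":0.1,"ty":-2,"tz":0,"ax":0,"ay":0,"az":0,"claw":0}]'|sed -n '2p;4p'
python3 -m pendant '[{"tx":0.1,"ty":-1.5,"tz":0,"ax":0,"ay":0,"az":0,"claw":0},{"tx":0,"ty":-1.5,"tz":0,"ax":0,"ay":0,"az":0,"claw":0}]'|sed -n '2p;4p'
python3 -m pendant '[{"tx":0,"ty":-1,"tz":0,"ax":0,"ay":0,"az":0,"claw":0}]'|sed -n '2p;4p'
python3 -m pendant '[{"tx":0,"ty":-1,"tz":0,"ax":0,"ay":0,"az":0,"claw":0}]'|sed -n '2p;4p'
```

```text
ee_pos: [0.5853, 0.0942, 0.0933]
force: [-0.1, 2.1, 0.9]
ee_pos: [0.5854, 0.0914, 0.0933]
force: [-0.9, 2.0, 1.6]
ee_pos: [0.5854, 0.0904, 0.0933]
force: [0.1, 2.2, 0.7]
ee_pos: [0.5854, 0.0895, 0.0933]
force: [-0.8, 2.4, -0.1]
```

```bash
python3 -m pendant '[{"tx":0,"ty":-1,"tz":0,"ax":0,"ay":0,"az":0,"claw":0}]'|sed -n '2p;4p'
python3 -m pendant '[{"tx":0,"ty":-1,"tz":0,"ax":0,"ay":0,"az":0,"claw":0}]'|sed -n '2p;4p'
python3 -m pendant '[{"tx":0,"ty":-1,"tz":0,"ax":0,"ay":0,"az":0,"claw":0}]'|sed -n '2p;4p'
```

```text
ee_pos: [0.5855, 0.0885, 0.0933]
force: [-0.5, 2.2, 0.6]
ee_pos: [0.5855, 0.0875, 0.0933]
force: [-0.1, 2.4, -0.5]
ee_pos: [0.5855, 0.0865, 0.0933]
force: [1.2, 2.5, -0.2]
```

```bash
python3 -m pendant '[{"tx":0,"ty":-1,"tz":0,"ax":0,"ay":0,"az":0,"claw":0}]'|sed -n '2p;4p'
```

```text
ee_pos: [0.5855, 0.0857, 0.0933]
force: [1.3, 7.3, 0.0]
```

Stop felt at y = 0.0857, close to the expected 0.086. One small firm push, then back off and look.

```bash
python3 -m pendant '[{"tx":0,"ty":-0.6,"tz":0,"ax":0,"ay":0,"az":0,"claw":0}]'|sed -n '2p;4p'
python3 -m pendant '[{"tx":0,"ty":8,"tz":0,"ax":0,"ay":0,"az":0,"claw":0},{"tx":0,"ty":8,"tz":5,"ax":0,"ay":0,"az":0,"claw":0},{"tx":0,"ty":0,"tz":35,"ax":0,"ay":0,"az":0,"claw":0},{"tx":0,"ty":0,"tz":45,"ax":0,"ay":0,"az":0,"claw":0},{"tx":-30,"ty":0,"tz":20,"ax":0,"ay":0,"az":0,"claw":0}]'
python3 -m pendant '[{"tx":-40,"ty":10,"tz":0,"ax":0,"ay":0,"az":0,"claw":0},{"tx":-40,"ty":20,"tz":0,"ax":0,"ay":0,"az":0,"claw":0},{"tx":-40,"ty":30,"tz":0,"ax":0,"ay":0,"az":0,"claw":0},{"tx":0,"ty":20,"tz":0,"ax":0,"ay":0,"az":0,"claw":0},{"tx":0,"ty":0,"tz":0,"ax":0,"ay":0,"az":0,"claw":0}]'
python3 - <<'E'
from bench import viewer
import cv2
for n in("side","top"):
  a=viewer.grab_frame(n)[:,:,::-1]
  cv2.imwrite(f"pics/{n}6.png",a)
  a=a[150:285,200:345] if n=="side" else a[165:285,155:295]
  f=4 if n=="side" else 5
  cv2.imwrite(f"pics/{n}6z.png",cv2.resize(a,None,fx=f,fy=f,interpolation=cv2.INTER_CUBIC))
E
```

```text
ee_pos: [0.5855, 0.0857, 0.0934]
force: [1.7, 7.7, -0.0]
time_s: 12.65
ee_pos: [0.558, 0.1008, 0.2024]
tool_rot: [-179.9, 0.3, -177.5]
force: [0.0, 0.6, 1.1]
gripper_width: -0.002
time_s: 13.15
ee_pos: [0.4345, 0.1829, 0.1991]
tool_rot: [180.0, 0.1, -177.4]
force: [0.7, -0.2, -0.3]
gripper_width: -0.003
```

View pics/side6z.png

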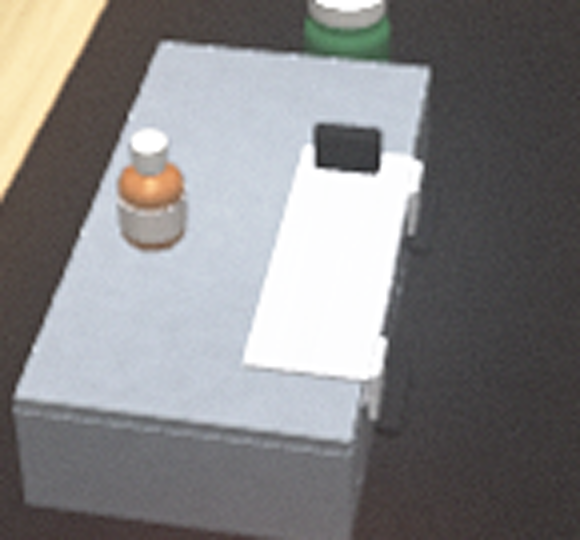

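View pics/top6z.png

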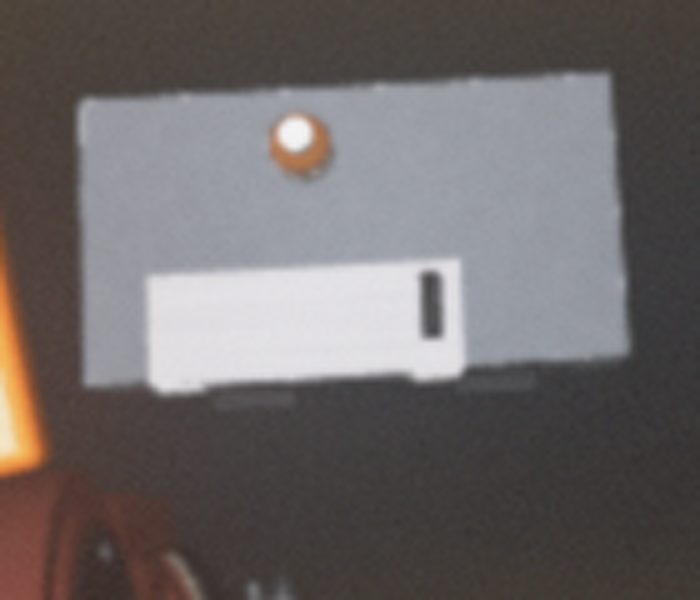

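Run:
```python
from h import *
import cv2
for n in C:
  a,b=[cv2.imread(f"pics/{n}{i}.png").astype(int) for i in(0,6)]
  d=abs(a-b).max(2)>40
  m,l,s,c=cv2.connectedComponentsWithStats(d.astype('uint8'))
  print(n,[list(map(int,x)) for x in s[1:] if x[4]>5])
```

```text
side [[346, 0, 80, 159, 5681], [429, 0, 83, 155, 9629], [488, 45, 5, 4, 7], [484, 53, 7, 7, 15], [357, 141, 4, 3, 8], [359, 146, 16, 23, 178], [274, 178, 49, 41, 868], [355, 179, 15, 15, 76], [293, 219, 34, 39, 714], [257, 241, 39, 27, 496]]
top [[234, 217, 40, 36, 744], [225, 219, 6, 15, 72], [172, 221, 13, 24, 289], [225, 239, 9, 3, 19], [186, 241, 38, 23, 662], [67, 268, 133, 116, 12735], [189, 276, 7, 15, 27], [203, 282, 11, 11, 54], [213, 338, 108, 46, 3723]]
```

Run:
```python
from h import *
import cv2
# subpixel edges along rows (top) of slide left/right edges; pre=4, post=6
def edge(im,v,u0,u1):
    r=im[v,u0:u1+1]; t=(r.max()+r.min())/2; s=r>t
    i=np.flatnonzero(s[1:]!=s[:-1])[0]; return u0+i+(t-r[i])/(r[i+1]-r[i])
A={i:cv2.GaussianBlur(cv2.imread(f"pics/top{i}.png"),(0,0),.6).mean(2) for i in(4,6)}
for nm,z,rg,rows in(("right",.0835,{4:(230,240),6:(242,252)},range(224,236)),("left-ins",.0835,{4:None,6:(180,190)},range(225,238)),("tabL",.1095,{4:(222,228),6:(235,241)},range(222,231))):
    X={}
    for i in(4,6):
        if rg[i]: X[i]=np.mean([ray("top",(edge(A[i],v,*rg[i]),v),z) for v in rows],0)
    print(nm,{k:v.round(4) for k,v in X.items()})
```

```text
right {4: array([0.5773, 0.0928, 0.0835]), 6: array([0.5767, 0.0572, 0.0835])}
left-ins {6: array([0.5756, 0.2223, 0.0835])}
tabL {4: array([0.5846, 0.1065, 0.1095]), 6: array([0.5839, 0.0716, 0.1095])}
```

Images give 35–35.6 mm of slide travel against 36 nominal. The force at the stop (7.7 N) didn't climb as clearly as it did on the drawers, so I'll press again gently to be sure.

```bash
python3 -m pendant '[{"tx":0,"ty":-20,"tz":0,"ax":0,"ay":0,"az":0,"claw":0},{"tx":40,"ty":-30,"tz":0,"ax":0,"ay":0,"az":0,"claw":0},{"tx":40,"ty":-20,"tz":0,"ax":0,"ay":0,"az":0,"claw":0},{"tx":40,"ty":-10,"tz":0,"ax":0,"ay":0,"az":0,"claw":0},{"tx":30,"ty":0,"tz":-20,"ax":0,"ay":0,"az":0,"claw":0}]'|sed -n '2p;4p'
python3 -m pendant '[{"tx":0,"ty":0,"tz":-40,"ax":0,"ay":0,"az":0,"claw":0},{"tx":0,"ty":0,"tz":-30,"ax":0,"ay":0,"az":0,"claw":0},{"tx":0,"ty":0,"tz":-15,"ax":0,"ay":0,"az":0,"claw":0},{"tx":0,"ty":-8,"tz":0,"ax":0,"ay":0,"az":0,"claw":0},{"tx":0,"ty":-4,"tz":0,"ax":0,"ay":0,"az":0,"claw":0}]'|sed -n '2p;4p'
python3 -m pendant '[{"tx":0,"ty":0,"tz":0,"ax":0,"ay":0,"az":0,"claw":0}]'|sed -n '2p;4p'
```

```text
ee_pos: [0.5894, 0.0977, 0.1802]
force: [-0.8, 0.4, 0.5]
ee_pos: [0.586, 0.0878, 0.0946]
force: [-0.7, -0.3, 0.4]
ee_pos: [0.5867, 0.0879, 0.0956]
force: [-0.5, 0.3, 0.5]
```

```bash
python3 -m pendant '[{"tx":0,"ty":-1,"tz":0,"ax":0,"ay":0,"az":0,"claw":0},{"tx":0,"ty":-0.8,"tz":0,"ax":0,"ay":0,"az":0,"claw":0}]'|sed -n '2p;4p'
python3 -m pendant '[{"tx":0,"ty":-0.5,"tz":0,"ax":0,"ay":0,"az":0,"claw":0}]'|sed -n '2p;4p'
python3 -m pendant '[{"tx":0,"ty":-0.5,"tz":0,"ax":0,"ay":0,"az":0,"claw":0}]'|sed -n '2p;4p'
```

```text
ee_pos: [0.5861, 0.087, 0.0946]
force: [0.1, -0.1, -0.2]
ee_pos: [0.5857, 0.0867, 0.094]
force: [-1.2, 0.2, 0.2]
ee_pos: [0.5855, 0.0862, 0.0936]
force: [0.9, -0.0, 0.6]
```

```bash
python3 -m pendant '[{"tx":0,"ty":-0.5,"tz":0,"ax":0,"ay":0,"az":0,"claw":0}]'|sed -n '2p;4p'
python3 -m pendant '[{"tx":0,"ty":-0.5,"tz":0,"ax":0,"ay":0,"az":0,"claw":0}]'|sed -n '2p;4p'
python3 -m pendant '[{"tx":0,"ty":-0.5,"tz":0,"ax":0,"ay":0,"az":0,"claw":0}]'|sed -n '2p;4p'
```

```text
ee_pos: [0.5854, 0.0858, 0.0934]
force: [0.5, 2.6, -0.1]
ee_pos: [0.5854, 0.0857, 0.0935]
force: [0.4, 5.8, 0.7]
ee_pos: [0.5854, 0.0857, 0.0934]
force: [0.3, 8.2, 1.0]
```

The end stop is solid: force climbs 2.6 → 5.8 → 8.2 N with no motion past y = 0.0857. Withdrawing.

```bash
python3 -m pendant '[{"tx":0,"ty":8,"tz":0,"ax":0,"ay":0,"az":0,"claw":0},{"tx":0,"ty":8,"tz":5,"ax":0,"ay":0,"az":0,"claw":0},{"tx":0,"ty":0,"tz":35,"ax":0,"ay":0,"az":0,"claw":0},{"tx":0,"ty":0,"tz":45,"ax":0,"ay":0,"az":0,"claw":0},{"tx":-30,"ty":0,"tz":20,"ax":0,"ay":0,"az":0,"claw":0}]'|sed -n '2p;4p'
python3 -m pendant '[{"tx":-40,"ty":10,"tz":0,"ax":0,"ay":0,"az":0,"claw":0},{"tx":-40,"ty":20,"tz":0,"ax":0,"ay":0,"az":0,"claw":0},{"tx":-40,"ty":30,"tz":0,"ax":0,"ay":0,"az":0,"claw":0},{"tx":0,"ty":20,"tz":0,"ax":0,"ay":0,"az":0,"claw":0},{"tx":0,"ty":0,"tz":0,"ax":0,"ay":0,"az":0,"claw":0}]'
python3 -m pendant '[{"tx":0,"ty":0,"tz":0,"ax":0,"ay":0,"az":0,"claw":0},{"tx":0,"ty":0,"tz":0,"ax":0,"ay":0,"az":0,"claw":0},{"tx":0,"ty":0,"tz":0,"ax":0,"ay":0,"az":0,"claw":0}]'|sed -n '2p;4p'
python3 - <<'E'
from bench import viewer
import cv2,numpy as np
P={}
for n in("side","top"):
  a=viewer.grab_frame(n)[:,:,::-1]; cv2.imwrite(f"pics/{n}7.png",a)
  d=abs(a.astype(int)-cv2.imread(f"pics/{n}0.png")).max(2)>40
  m,l,s,c=cv2.connectedComponentsWithStats(d.astype('uint8')); print(n,[list(map(int,x)) for x in s[1:] if x[4]>15])
  P[n]=a[130:350,190:345] if n=="side" else a[165:300,110:345]
cv2.imwrite("pics/fin.png",np.hstack([cv2.resize(P["side"],(310,440)),cv2.resize(P["top"],(470,270)) .__class__((0,)) if 0 else cv2.copyMakeBorder(cv2.resize(P["top"],(470,270)),0,170,0,0,cv2.BORDER_CONSTANT)]))
E
```

```text
ee_pos: [0.5581, 0.1006, 0.2024]
force: [-1.1, 0.9, 1.7]
time_s: 16.05
ee_pos: [0.4345, 0.1827, 0.1991]
tool_rot: [180.0, 0.1, -177.4]
force: [-0.4, -0.1, 0.6]
gripper_width: 0.001
ee_pos: [0.4358, 0.1799, 0.1982]
force: [-0.0, 0.3, -0.3]
side [[345, 0, 80, 154, 5652], [429, 0, 83, 155, 9620], [358, 145, 16, 23, 179], [274, 178, 49, 41, 868], [354, 178, 15, 15, 76], [293, 219, 34, 39, 715], [257, 241, 39, 28, 499]]
top [[234, 217, 39, 36, 745], [225, 219, 6, 15, 72], [172, 221, 13, 24, 290], [224, 239, 10, 3, 20], [186, 241, 37, 23, 661], [69, 266, 132, 118, 12720], [190, 276, 7, 14, 28], [204, 281, 11, 12, 54], [213, 338, 108, 46, 3724]]
```

View pics/fin.png

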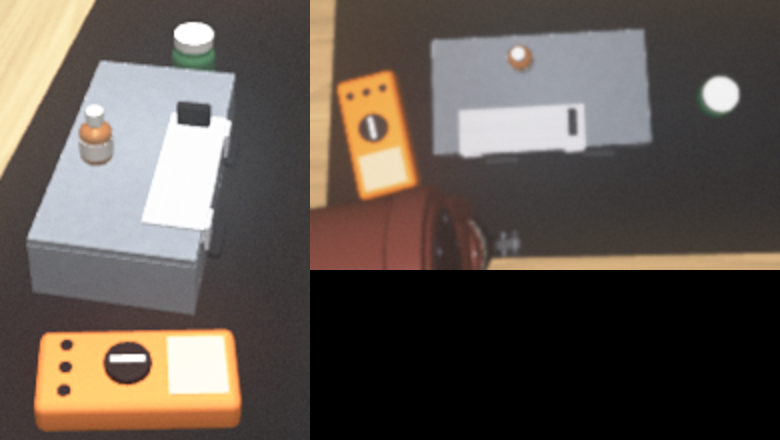

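The picture shows the drawers shut and the slide across, with its tongues in front of the drawers. The chest, bottle, jar and multimeter show no change from the first pictures, and the gripper is clear.

```bash
python3 -c "
from bench import bot
print(bot.hand_in())"
```

```text
the job is handed in; nothing more can be done
None
```

Both drawers are shut and the lock slide is fully across, and I handed the job in at about 16.5 s of robot time. I pushed the left drawer shut with the closed fingertips, then the right, and after that pushed the tab to the right.

- **Drawers:** each moved at about 2 N. At the stop, the last pushes raised the force to about 10 N (left) and 11 N (right) with hardly any further movement. In the pictures both faces look flush with the chest front.
- **Lock slide:** the first push ended on a less clear rise in force than the drawers gave, about 7.7 N. I pressed a second time, and the force rose from 2.6 to 5.8 to 8.2 N with no movement, so it is at its stop. The tongues stand in front of the drawers.
- **Disagreement:** the pictures gave 34.9 and 35.6 mm of slide travel, against 36 mm nominal. I put that down to image measurement error.
- **Everything else:** comparing the first and last pictures showed changes only at the drawers, the slide and the arm. The chest, bottle, jar and multimeter showed no movement. The gripper finished clear, with no force beyond sensor noise.

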